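# Screw the cylinder into a mortise lock

## Robot

A 6-joint arm with a two-finger parallel gripper is mounted at the origin on the work surface. World frame = base frame: x ahead of the robot, y to its left, z up, the work surface at z = 0. Lengths are in m, angles in degrees, forces in N, time in s.
With the tool pointing down it reaches from about 0.3 to 0.75 m from the base axis. Payload 8.5 kg.
Tool frame: the origin (TCP) lies on the centre line of the jaws, within the pads' length; the fingertips stand 14 mm ahead of it and the grasp point (between the pads) lies 5 mm behind it; z points along the fingers, x is the direction in which the jaws open and shut, and the axes are right-handed (so a half turn about z gives the same grasp; the last joint's range is limited). The gripper opens to 85 mm and grips with 20 to 120 N. Pads are 22 mm wide; open, the fingers measure 114 mm over their backs; the gripper's body (76 mm by 85 mm) begins 54 mm behind the grasp point. The pads swing forward as they close: fully open they stand 13 mm farther back than shut.
Start: joints at [-89.055, 21.807, 74.336, -0, 83.858, -12.336], TCP at [0.126, -0.535, 0.245] pointing down, gripper open.
Joint ranges: [-178.18, 178.18], [-50.72, 133.34], [12.68, 142.11], [-81.47, 261.47], [9.98, 163.14], [-165.26, 165.26]. Speed limits (degrees/s): [136.94, 136.94, 180, 180, 180, 180].

## Interface

Orientations are given as a 3x3 rotation matrix whose columns are the frame's x, y, z axes.
In Python, from rig import * gives the robot as it stands.
- The arm moves only by the shell command python3 -m crank 'ROWS' [FORCE]. ROWS is JSON, one flat list of numbers, 7 for each row, row after row: the turn, a rotation vector about the world's x, y, z in rad, then the shift along the world's x, y, z in m, then the opening in per cent of the stroke, from 0 (shut) to 100 (fully open). A call has 1 to 20 rows; each row shifts and turns the commanded pose from where the row before left it; what a row does not reach is not made up. A row lasts 1/10 s, in which the tool goes at most 50 mm and 8.59 degrees, less where a joint would pass 70% of its speed; a pose out of reach is approached as far as the arm can. A call is refused whole if a number of a shift passes 0.05 or a number of a turn 0.15, either way. A call with a gripper value outside its range is refused whole. The fingers move at their own pace and stop on an object; FORCE is the grip in N (left out, the last holds). Time passes only in rows, so rows that do not move let the fingers close. It gives the time, the measured TCP pose, the force and the opening at its end, in the units of the state.
- observe(): the state, without advancing time (a new reading comes with each control period).
- get_image(name): name is "scene" or "top"; returns a dict with "frame" (480x640x3 uint8, red, green, blue), "fov_y" (degrees; the focal length in pixels is half the picture's height over the tangent of half this angle, whatever the lens; pixels are square), "cx", "cy" (the principal point, pixels), "world_to_cam" (4x4, takes a point from world to camera coordinates). Camera axes: x right, y up, looking along -z (the intrinsics and any distortion apply to the point x, -y, -z); pixel columns grow to the right and rows downward; lengths in m; the calibration is good to about 2 mm. A picture is of the moment at which its call begins. There is no depth.
- close_job(): hands the job in, once; it reports no verdict.
The state is a dict: "time_s": time; "q": joint angles; "qvel": joint speeds; "joint_efforts": joint torques, N m; "position": TCP position; "tool_rot": TCP orientation; "ft_force": force on the tool from outside, world axes, zero at the start; "wrist_torque": the same for the moment, N m; "grip_width": finger opening in m.
Only numpy, scipy, OpenCV 4.12 (cv2) and the standard library are available. Lean on these libraries where they do the work, as an engineer would, in place of code of your own. Each camera call takes 0.05 s, during which the arm holds its last target. There are 200 camera calls.

## Task

The mortise lock lying clamped in the assembly nest is getting its cylinder, which is already started in its thread. First prove the latch: swing the lever handle all the way to its stop and let it spring back. Then screw the cylinder in clockwise until it bottoms out, back it off a quarter turn so that its key slot lies in line with the forend, and finish while still gripping it there between both fingers so the set screw can be run in; leave the other things on the bench where they are.

Things in the scene. Friction and masses are not known exactly. Their poses are not given: they have to be found in the camera images.
- nest: Fixed aluminium assembly plate 200 x 260 x 12 mm with a mortise lock clamped on it. Origin on the bench surface, between lever pivot and cylinder; z up. Lever pivot at x 0, y +45 mm; cylinder axis at x 0, y -47 mm; forend along y at x +65 mm. Apart from lever and cylinder nothing on it rises more than 42 mm above the bench.
- lock_case (a point): Middle of the lock case's upper face, 36 mm above the bench. The lock lies on its side: dark steel case 92 x 165 x 22 mm, and along its edge away from the robot the forend, a bright steel strip 235 mm long and 24 mm high, with the brass latch bolt sticking out.
- lever_hub (a point): Fixed point on the lever's vertical pivot axis, 85 mm above the bench (the mid-height of the lever's bar).
- lever: Steel lever handle on the lock's spindle. Origin on its vertical pivot at the case's upper face. Its flat bar (19 mm wide, 14 mm thick, 78 to 92 mm above the bench) reaches 130 mm from the pivot along the lever's own -x, away from the forend. Under the bar is only a 19 mm neck at the pivot. It swings level about the pivot.
- lever_grip (a point): Point in the middle of the lever's bar, 95 mm out from the pivot, 85 mm above the bench; moves with the lever.
- lever_turn (a joint): Lever angle, rad: 0 at rest, 0.70 at its stop. Grows as the bar swings counterclockwise seen from above, towards the cylinder's side (the nest's -y). A spring always drives it back to 0 (0.4 N m at rest, 1.0 N m at the stop: 4 to 10 N at lever_grip). It draws the latch bolt in.
- cylinder: Threaded steel lock cylinder, axis vertical, standing in the lock: smooth round head 35 mm across, 10 mm high, to be gripped, over a 29 mm thread. When bottomed the head lies 50 to 60 mm above the bench. Origin on the axis, 14 mm below the head's underside. Lever (at rest) and clamp stay more than 40 mm from the axis.
- cyl_face (a point): Centre of the head's top face, on the cylinder's axis. On this face is a brass plug 15 mm across, 4 mm off-centre, with a dark key slot: bottomed, the slot lies square to the forend, the plug towards the nest's -x; a quarter turn back it lies in line with the forend, the plug towards the nest's -y.
- cyl_turn (a joint): Cylinder angle, rad: 0 = bottomed out (a hard stop), growing as it is unscrewed, counterclockwise seen from above; pi/2 is a quarter turn backed off. Right-hand thread, 0.8 mm a turn. It starts 1.7 to 3.8 rad from the bottom, turns with about 0.12 N m of friction and stays where it is left.
- carton: Bystander: taped cardboard carton 110 x 190 x 45 mm, loose. Origin under its centre.
- screwdriver: Bystander: screwdriver with black handle, 190 mm long, 26 mm thick, lying along its x, loose. Origin below its middle on the bench.
- padlock: Bystander: brass padlock lying flat, body 50 x 46 x 22 mm with a steel shackle towards its +x, loose. Origin under the body's centre.
- spare: Bystander: a second cylinder of the same make, standing loose on the bench, head up, 36 mm high, 35 mm across. Origin under its centre.

How it is judged:
By the outcome, as a careful person would: the job done as asked, in the order asked, and still so for the second after the job is handed in, while the arm keeps its last pose, push and grip.
It also fails if it takes over 64 s, if anything falls off the work surface, if the arm or the gripper's body presses on something with over 40 N, if the wrist force passes 120 N, or if a joint passes its speed limit or range.

## Working session

There is one attempt and no reset: what is moved stays moved. The work goes in short steps, Python scripts to look and compute and a shell command to move; the robot and the scene stay as the last step left them, time stands still between calls to the robot, and variables do not carry over. Pictures are saved under pics/ and viewed, about 8 in all and at most 12, crops included, and the job is handed in when it is done.

```bash
mkdir -p pics; ls
python3 - <<'E'
from rig import *
import cv2
for n in("scene","top"):
    d=get_image(n); cv2.imwrite(f"pics/{n}0.png",d["frame"][:,:,::-1]); print(n,{k:v for k,v in d.items() if k!="frame"})
s=observe();print(s)
E
```

```text
pics
scene {'fov_y': 55.5220848863668, 'cx': 315.79602838649936, 'cy': 241.173714277409, 'world_to_cam': array([[ 0.09168074,  0.99575429,  0.00824883, -0.05338381],
       [-0.61019987,  0.04963202,  0.79069133,  0.28262519],
       [ 0.78692488, -0.07752461,  0.61215943, -1.28759991],
       [ 0.        ,  0.        ,  0.        ,  1.        ]])}
top {'fov_y': 47.276070302981665, 'cx': 321.5964291259643, 'cy': 243.92394830714804, 'world_to_cam': array([[ 0.02791492, -0.99949978, -0.01486431,  0.01497387],
       [ 0.99558206,  0.02646572,  0.09008848, -0.55567235],
       [-0.08965002, -0.01731346,  0.99582283, -0.98743994],
       [ 0.        ,  0.        ,  0.        ,  1.        ]])}
{'time_s': 0.1, 'q': array([-8.90526597e+01,  2.18378176e+01,  7.43776542e+01,  1.69978090e-03,
        8.38577925e+01, -1.23348847e+01]), 'qvel': array([-0.08398637, -0.13080525, -0.13953743, -0.07733286, -0.07138906,
       -0.00155415]), 'joint_efforts': array([ 2.15346110e-03, -4.49225342e+01, -2.31656492e+01, -2.14910988e-04,
        3.71334812e-03, -3.37874305e-06]), 'position': array([ 0.12637067, -0.53504953,  0.24478329]), 'tool_rot': array([[ 2.29744712e-01, -9.73250927e-01,  8.35106493e-06],
       [-9.73250134e-01, -2.29744513e-01,  1.27901556e-03],
       [-1.24288446e-03, -3.01974735e-04, -9.99999182e-01]]), 'ft_force': array([ 0.71278256,  0.22965146, -0.22379982]), 'wrist_torque': array([-0.01329097,  0.00061805, -0.0056134 ]), 'grip_width': 0.08533831474999636}
```

View pics/top0.png

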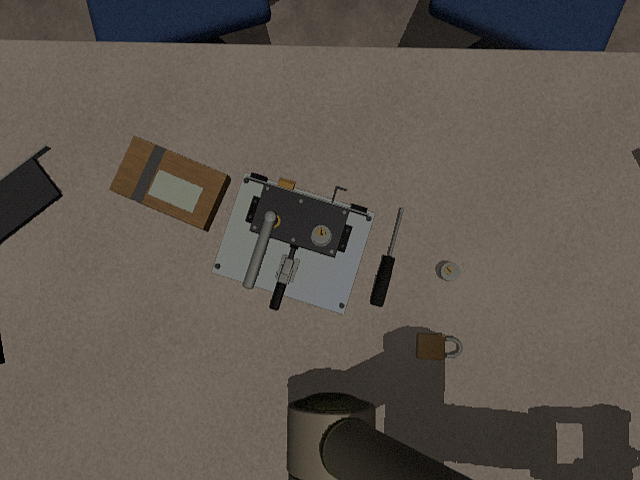

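View pics/scene0.png

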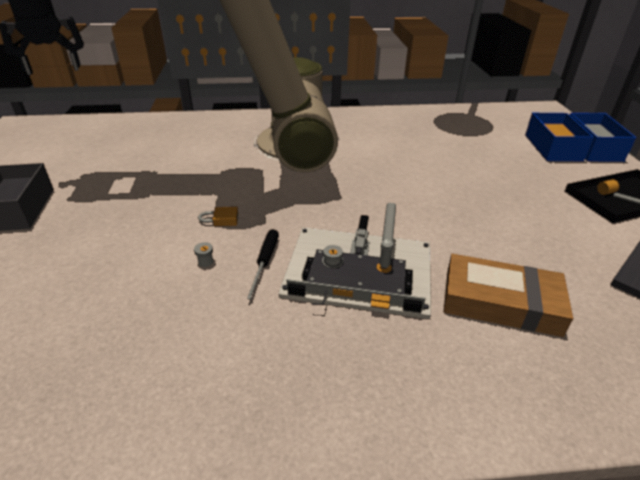

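The top view shows the cylinder head at about (320,235), the lever pivot at (270,218) with its bar end at (249,286), and the clamp handle at (278,300). In the scene view the cylinder is at (333,253) and the lever at (386,265). Next I'll enlarge both.

Run:
```python
import cv2,numpy as np
a=cv2.imread("pics/top0.png")[165:325,200:400]; b=cv2.imread("pics/scene0.png")[195:325,270:445]
a=cv2.resize(a,None,fx=4,fy=4,interpolation=3)[:600]; cv2.imwrite("pics/c1.png",a)
b=cv2.resize(b,None,fx=4,fy=4,interpolation=3); cv2.imwrite("pics/c2.png",b)
```

```text
(no output)
```

View pics/c1.png

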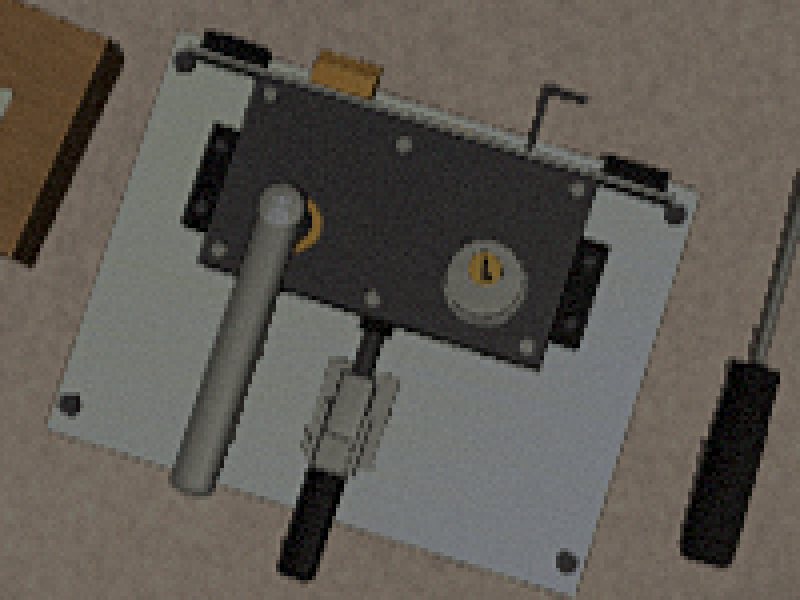

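View pics/c2.png

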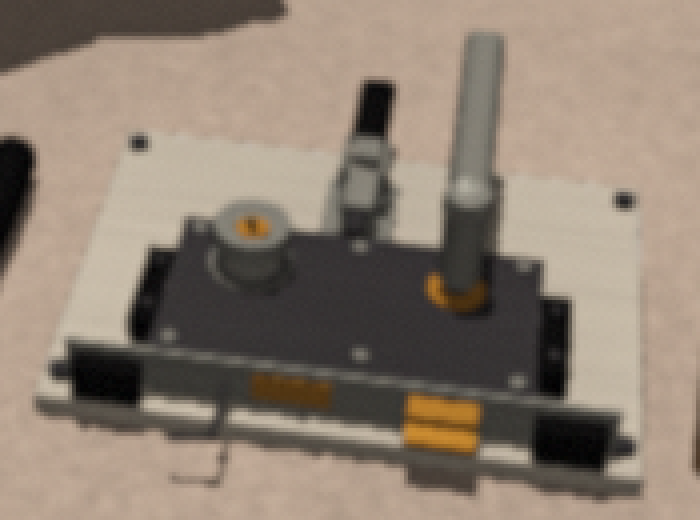

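Pixel positions in c1 (top, x4, offset 200,165):
- plate corners: (178,35), (697,188), (577,597), (50,430)
- head: (485,275), with the plug at (486,268)
- lever hub: (282,205), lever end: (195,480)

Pixel positions in c2 (scene, x4, offset 270,195):
- plate corners: (125,133), (640,185), (640,480), (38,398)
- head: (253,226)
- hub: (467,190), lever end: (485,38)

```bash
cat > h.py <<'E'
import numpy as np
from scipy.optimize import least_squares
C={'scene':(55.5220848863668,315.796,241.1737,np.array([[ 0.09168074,0.99575429,0.00824883,-0.05338381],[-0.61019987,0.04963202,0.79069133,0.28262519],[0.78692488,-0.07752461,0.61215943,-1.28759991]])),
'top':(47.276070302981665,321.596,243.924,np.array([[0.02791492,-0.99949978,-0.01486431,0.01497387],[0.99558206,0.02646572,0.09008848,-0.55567235],[-0.08965002,-0.01731346,0.99582283,-0.98743994]]))}
def proj(n,p):
    f,cx,cy,M=C[n]; f=240/np.tan(np.radians(f/2)); c=M@np.append(p,1); return np.array([cx+f*c[0]/-c[2],cy-f*c[1]/-c[2]])
def ray(n,uv):
    f,cx,cy,M=C[n]; f=240/np.tan(np.radians(f/2)); R=M[:,:3]; d=R.T@np.array([(uv[0]-cx)/f,-(uv[1]-cy)/f,-1]); return -R.T@M[:,3],d
def onz(n,uv,z):
    o,d=ray(n,uv); return o+d*(z-o[2])/d[2]
def tri(a,b):
    f=lambda p:np.r_[proj('top',p)-a,proj('scene',p)-b]; r=least_squares(f,[.5,0,.05]); return r.x,r.fun
def ct(u,v): return (200+u/4-.375,165+v/4-.375)
def cs(u,v): return (270+u/4-.375,195+v/4-.375)
E
python3 - <<'E'
from h import *
np.set_printoptions(precision=4,suppress=True)
loc=[(.1,.13),(.1,-.13),(-.1,-.13),(-.1,.13)]
T=[ct(178,35),ct(697,188),ct(577,597),ct(50,430)]
S=[cs(640,480),cs(38,398),cs(125,133),cs(640,185)]
for n,P in(('top',T),('scene',S)):
    W=np.array([onz(n,p,.012) for p in P]);print(n,W,W.mean(0),np.linalg.norm(np.diff(W,axis=0),axis=1))
def f(p,which):
    c,s=np.cos(p[2]),np.sin(p[2]);r=[]
    for n,P in(('top',T),('scene',S)):
        if n in which:
            for l,q in zip(loc,P): r.append(proj(n,[p[0]+c*l[0]-s*l[1],p[1]+s*l[0]+c*l[1],.012])-q)
    return np.concatenate(r)
for w in(['top'],['scene'],['top','scene']):
    r=least_squares(f,[.5,0,0],args=(w,));print(w,r.x,np.degrees(r.x[2]),r.fun)
x,y,t=r.x;c,s=np.cos(t),np.sin(t)
for nm,l in(('cyl',(0,-.047)),('hub',(0,.045)),('grip0',(-.095,.045))):print(nm,x+c*l[0]-s*l[1],y+s*l[0]+c*l[1])
for nm,a,b in(('head',ct(485,273),cs(253,224)),('plug',ct(486,268),cs(253,226)),('hub',ct(282,205),cs(467,190)),('end',ct(195,480),cs(485,38))):print(nm,*tri(a,b))
E
```

```text
top [[ 0.6867  0.181   0.012 ]
 [ 0.6197 -0.0661  0.012 ]
 [ 0.4276 -0.0145  0.012 ]
 [ 0.4979  0.2333  0.012 ]] [0.558  0.0834 0.012 ] [0.256  0.199  0.2575]
scene [[ 0.6912  0.1779  0.012 ]
 [ 0.6227 -0.0672  0.012 ]
 [ 0.4325 -0.0172  0.012 ]
 [ 0.4969  0.2353  0.012 ]] [0.5608 0.0822 0.012 ] [0.2546 0.1967 0.2605]
['top'] [ 0.558   0.0834 -0.2691] -15.421143008333251 [-0.5582 -1.2314  1.2492 -0.0353  0.4424  0.2815 -1.1501  0.8998]
['scene'] [ 0.5602  0.0821 -0.2693] -15.429214167902277 [ 1.6912 -0.1095 -1.5326 -0.1622  0.1482 -0.9237 -0.4094  0.5059]
['top', 'scene'] [ 0.5587  0.0829 -0.2693] -15.430145199272605 [-0.2238 -1.585   1.5741 -0.374   0.7578 -0.0725 -0.8247  0.5304  1.8839
 -0.8147 -1.1035 -0.8051  0.4767 -1.371  -0.2453  0.0228]
cyl 0.5462160498991524 0.03754862605896741
hub 0.5706938756241042 0.12623253693224185
grip0 0.47911809809191874 0.15150855262648566
head [0.5716 0.031  0.0607] [ 0.18    0.0272  0.1795 -0.0002]
plug [0.5738 0.0307 0.0613] [ 0.15    0.0227  0.1493 -0.0001]
hub [0.5953 0.1188 0.0925] [ 0.4415  0.1015  0.4388 -0.0188]
end [0.4756 0.153  0.0895] [-0.0035 -0.0008 -0.004   0.0002]
```

The nest fits in both views with yaw −15.4°. The plate centre sits 25 mm behind the nest origin, so the origin is about (0.583, 0.076). Triangulation puts the head at (0.571, 0.031, z 0.061) and the hub at (0.595, 0.119, z 0.092), both matching the given heights. The plug points towards world +x, so cyl_turn is about 3.4 rad.

Next I fly to the side of the lever with the fingers shut.

```bash
python3 -m crank '[0,0,0,0.0194,0.0359,0,0, 0,0,0,0.0194,0.0359,0,0, 0,0,0,0.0194,0.0359,0,0, 0,0,0,0.0194,0.0359,0,0, 0,0,0,0.0194,0.0359,0,0, 0,0,0,0.0194,0.0359,0,0, 0,0,0,0.0194,0.0359,0,0, 0,0,0,0.0194,0.0359,0,0, 0,0,0,0.0194,0.0359,0,0, 0,0,0,0.0194,0.0359,0,0, 0,0,0,0.0194,0.0359,0,0, 0,0,0,0.0194,0.0359,0,0, 0,0,0,0.0194,0.0359,0,0, 0,0,0,0.0194,0.0359,0,0, 0,0,0,0.0194,0.0359,0,0, 0,0,0,0.0194,0.0359,0,0, 0,0,0,0.0194,0.0359,0,0, 0,0,0,0.0194,0.0359,0,0, 0,0,0,0.0194,0.0359,0,0, 0,0,0,0.0194,0.0359,0,0]' 40; python3 -c "
from rig import *
s=observe();print(s['q'],s['tool_rot'])"
```

```text
time_s: 2.1
position: [0.5147, 0.1845, 0.245]
tool_rot: [[0.23, -0.973, -0.001], [-0.973, -0.23, -0.0], [0.0, 0.001, -1.0]]
ft_force: [0.8, 0.6, 0.1]
grip_width: -0.0001
[ 7.30970846e+00  2.15156721e+01  7.48577087e+01 -5.68447114e-03
  8.36662720e+01  8.40136087e+01] [[ 2.29994183e-01 -9.73191770e-01 -6.73901635e-04]
 [-9.73192003e-01 -2.29994110e-01 -1.85859974e-04]
 [ 2.58839905e-05  6.98582395e-04 -9.99999756e-01]]
```

```bash
python3 -m crank '[0,0,0,0,0,-0.035,0, 0,0,0,0,0,-0.035,0, 0,0,0,0,0,-0.035,0, 0,0,0,0,0,-0.03,0, 0,0,0,0,0,-0.02,0, 0,0,0,0,0,-0.009,0,0,0,0,0,0,0,0]'
python3 - <<'E'
from rig import *
import cv2,numpy as np
a=get_image("top")["frame"][165:315,200:400,::-1];b=get_image("scene")["frame"][185:335,270:470,::-1]
cv2.imwrite("pics/p2.png",np.hstack([cv2.resize(i,(400,300),interpolation=3) for i in(a,b)]))
E
```

```text
time_s: 2.8
position: [0.514, 0.1826, 0.0805]
tool_rot: [[0.23, -0.973, -0.002], [-0.973, -0.23, -0.0], [-0.0, 0.002, -1.0]]
ft_force: [1.0, 0.3, -0.3]
grip_width: 0.0001
```

View pics/p2.png

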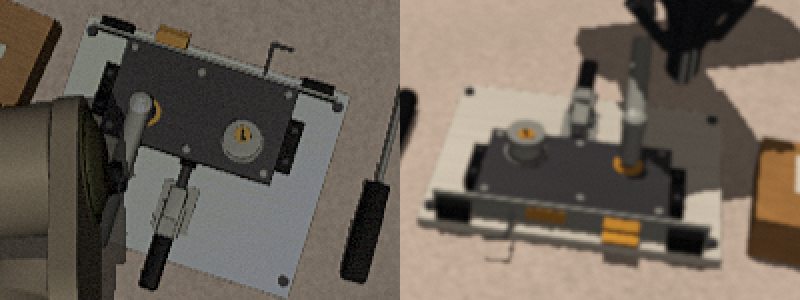

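In both views the shut fingers (right-hand scene picture, about (685,65)) stand beside the bar on its +y side, with the lever at rest. Next I push along nest −y.

```bash
python3 -m crank '[0,0,0,-0.0016,-0.0058,0,0,0,0,0,-0.0016,-0.0058,0,0,0,0,0,-0.0016,-0.0058,0,0,0,0,0,-0.0016,-0.0058,0,0,0,0,0,-0.0016,-0.0058,0,0,0,0,0,-0.0016,-0.0058,0,0,0,0,0,-0.0016,-0.0058,0,0,0,0,0,-0.0016,-0.0058,0,0,0,0,0,-0.0016,-0.0058,0,0,0,0,0,-0.0016,-0.0058,0,0,0,0,0,-0.0016,-0.0058,0,0]'; python3 -m crank '[0,0,0,-0.0008,-0.0029,0,0,0,0,0,-0.0008,-0.0029,0,0,0,0,0,0,0,0,0]'
```

```text
time_s: 4.0
position: [0.4979, 0.1194, 0.0822]
tool_rot: [[0.229, -0.973, 0.004], [-0.973, -0.229, 0.002], [-0.001, -0.005, -1.0]]
ft_force: [5.5, 9.9, -0.4]
grip_width: -0.0003
time_s: 4.3
position: [0.496, 0.1137, 0.082]
tool_rot: [[0.229, -0.973, 0.003], [-0.973, -0.229, 0.002], [-0.002, -0.004, -1.0]]
ft_force: [3.4, 9.9, -0.3]
grip_width: -0.0001
```

```bash
python3 -m crank '[0,0,0,-0.0008,-0.0029,0,0,0,0,0,-0.0008,-0.0029,0,0,0,0,0,0,0,0,0]';python3 -m crank '[0,0,0,-0.0005,-0.002,0,0,0,0,0,-0.0005,-0.002,0,0,0,0,0,0,0,0,0]';  python3 -m crank '[0,0,0,-0.0005,-0.002,0,0,0,0,0,0,0,0,0]'
```

```text
time_s: 4.6
position: [0.4941, 0.108, 0.0819]
tool_rot: [[0.229, -0.973, 0.003], [-0.973, -0.229, 0.002], [-0.002, -0.003, -1.0]]
ft_force: [3.9, 10.4, 0.8]
grip_width: -0.0002
time_s: 4.9
position: [0.4929, 0.1041, 0.0817]
tool_rot: [[0.229, -0.973, 0.002], [-0.973, -0.229, 0.003], [-0.002, -0.002, -1.0]]
ft_force: [2.6, 10.1, -0.3]
grip_width: -0.0001
time_s: 5.1
position: [0.4923, 0.1022, 0.0817]
tool_rot: [[0.229, -0.973, 0.002], [-0.973, -0.229, 0.003], [-0.002, -0.002, -1.0]]
ft_force: [2.4, 10.6, -0.2]
grip_width: -0.0001
```

```bash
python3 -m crank '[0,0,0,-0.0005,-0.002,0,0,0,0,0,0,0,0,0]';python3 -m crank '[0,0,0,-0.0005,-0.002,0,0,0,0,0,0,0,0,0]';python3 -m crank '[0,0,0,-0.0005,-0.002,0,0,0,0,0,0,0,0,0]';python3 -m crank '[0,0,0,-0.0005,-0.002,0,0,0,0,0,0,0,0,0]'
```

```text
time_s: 5.3
position: [0.4917, 0.1002, 0.0817]
tool_rot: [[0.229, -0.973, 0.002], [-0.973, -0.229, 0.003], [-0.002, -0.002, -1.0]]
ft_force: [2.3, 10.7, -0.1]
grip_width: 0.0002
time_s: 5.5
position: [0.4912, 0.0984, 0.0817]
tool_rot: [[0.229, -0.973, 0.001], [-0.973, -0.229, 0.003], [-0.003, -0.002, -1.0]]
ft_force: [2.5, 10.8, -0.3]
grip_width: 0.0001
time_s: 5.7
position: [0.4912, 0.0978, 0.0817]
tool_rot: [[0.229, -0.973, 0.003], [-0.973, -0.229, 0.006], [-0.005, -0.004, -1.0]]
ft_force: [5.1, 21.5, -2.9]
grip_width: -0.0002
time_s: 5.9
position: [0.4907, 0.0971, 0.0817]
tool_rot: [[0.229, -0.973, 0.003], [-0.973, -0.229, 0.008], [-0.007, -0.005, -1.0]]
ft_force: [4.9, 31.8, -2.4]
grip_width: 0.0003
```

The force jumped from 11 to 32 N with the motion stalled, so the lever is at its stop. Now I ride it back and go clear.

```bash
python3 -m crank '[0,0,0,0.0021,0.0077,0,0,0,0,0,0.0021,0.0077,0,0,0,0,0,0.0021,0.0077,0,0,0,0,0,0.0021,0.0077,0,0,0,0,0,0.0021,0.0077,0,0,0,0,0,0.0021,0.0077,0,0,0,0,0,0.0021,0.0077,0,0,0,0,0,0.0021,0.0077,0,0,0,0,0,0.0021,0.0077,0,0,0,0,0,0.0021,0.0077,0,0,0,0,0,0.0021,0.0077,0,0,0,0,0,0.0021,0.0077,0,0]'; python3 -m crank '[0,0,0.149,0,0,0.03,58,0,0,0.149,0,0,0.03,58,0,0,0.149,0,0,0.03,58,0,0,0.149,0,0,0.03,58,0,0,0.149,0.01,-0.028,0,58,0,0,0.149,0.01,-0.028,0,58,0,0,0.149,0.01,-0.028,0,58,0,0,0.149,0.01,-0.028,0,58,0,0,0.149,0.01,-0.028,0,58,0,0,0.149,0.007,-0.012,0,58,0,0,0.149,0,0,0,58,0,0,0.149,0,0,0,58,0,0,0.149,0,0,0,58,0,0,0.149,0,0,0,58,0,0,0.149,0,0,0,58,0,0,0.149,0,0,0,58,0,0,0.149,0,0,0,58,0,0,0.149,0,0,0,58,0,0,0.149,0,0,0,58,0,0,0.149,0,0,0,58]'; python3 -m crank '[0,0,0.149,0,0,0,58,0,0,0,0,0,0,58]';python3 - <<'E'
from rig import *
import cv2
print(observe()['q'])
for n,(r,c) in dict(top=(165,200),scene=(185,270)).items():
    a=get_image(n)["frame"][r:r+150,c:c+200,::-1];cv2.imwrite(f"pics/l_{n}.png",a)
import numpy as np
cv2.imwrite("pics/p3.png",np.hstack([cv2.resize(cv2.imread(f"pics/l_{n}.png"),(400,300),interpolation=3) for n in("top","scene")]))
E
```

```text
time_s: 7.1
position: [0.5157, 0.1858, 0.0815]
tool_rot: [[0.23, -0.973, 0.001], [-0.973, -0.23, -0.0], [0.001, -0.001, -1.0]]
ft_force: [0.2, -0.3, -0.6]
grip_width: 0.0001
time_s: 9.1
position: [0.5724, 0.0336, 0.2015]
tool_rot: [[-0.076, 0.997, 0.0], [0.997, 0.076, -0.0], [-0.001, 0.0, -1.0]]
ft_force: [-0.7, 0.1, 1.0]
grip_width: 0.0495
time_s: 9.3
position: [0.5724, 0.0336, 0.2014]
tool_rot: [[-0.219, 0.976, 0.0], [0.976, 0.219, -0.0], [-0.0, 0.0, -1.0]]
ft_force: [-0.4, -0.5, -0.7]
grip_width: 0.0495
[-8.45408301e+00  2.60896797e+01  7.48238696e+01 -1.84315693e-02
  7.90701084e+01 -1.11075943e+02]
```

View pics/p3.png

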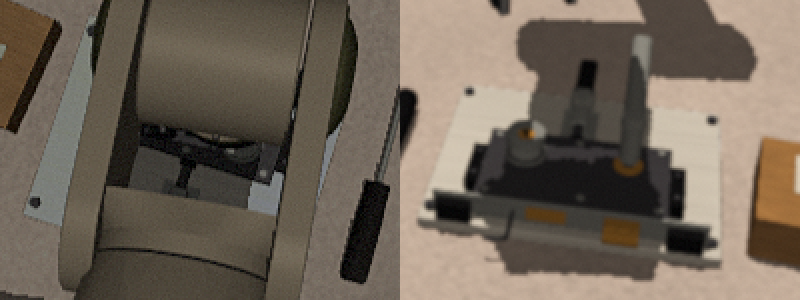

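The lever is back at rest (bar at about (640,50) in the scene half, as before). The gripper is above the cylinder with q6 = −111°, which leaves enough range for a single turn. Going down to the head.

```bash
python3 -m crank '[0,0,0,-0.0013,-0.0029,-0.03,58,0,0,0,0,0,-0.03,58,0,0,0,0,0,-0.03,58,0,0,0,0,0,-0.02,58,0,0,0,0,0,-0.01,58,0,0,0,0,0,-0.01,58,0,0,0,0,0,-0.006,58,0,0,0,0,0,-0.0055,58,0,0,0,0,0,-0.001,58,0,0,0,0,0,0,58]' && python3 -m crank '[0,0,0,0,0,0,45,0,0,0,0,0,0,43,0,0,0,0,0,0,40,0,0,0,0,0,0,35,0,0,0,0,0,0,30,0,0,0,0,0,0,30]' 25
```

```text
time_s: 10.4
position: [0.5711, 0.0308, 0.0591]
tool_rot: [[-0.217, 0.976, 0.001], [0.976, 0.217, -0.0], [-0.0, 0.0, -1.0]]
ft_force: [-0.6, 0.7, -0.6]
grip_width: 0.0497
time_s: 11.0
position: [0.5711, 0.031, 0.0593]
tool_rot: [[-0.218, 0.976, 0.001], [0.976, 0.218, 0.0], [-0.0, 0.001, -1.0]]
ft_force: [-1.6, 1.8, 5.8]
grip_width: 0.034
```

Run:
```python
from rig import *
import cv2
a=get_image("scene")["frame"][190:270,280:400,::-1];cv2.imwrite("pics/g.png",cv2.resize(a,None,fx=5,fy=5,interpolation=3))
s=observe();print(s['grip_width'],s['ft_force'],s['wrist_torque'],s['position'])
```

```text
0.033635584057057084 [-1.25719146  1.53379365  5.43752822] [ 0.29806157  0.25568445 -0.03103544] [0.57109681 0.03096023 0.05934191]
```

View pics/g.png

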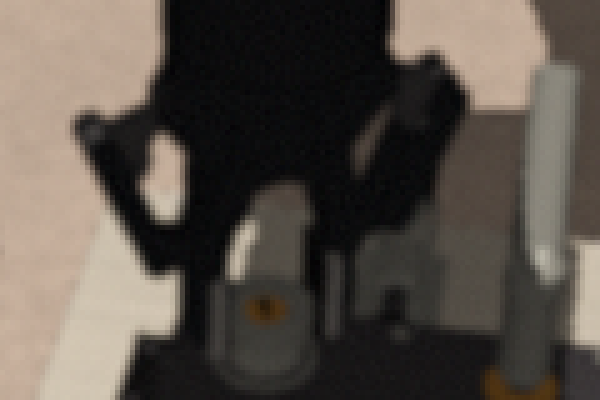

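The fingers hold the head symmetrically, with the plug at (265,307) between them. Next I tighten the grip and turn clockwise, watching force and torque.

```bash
cat > st.py <<'E'
from rig import *
import numpy as np
s=observe();R=s['tool_rot'];print('yaw %.2f q6 %.1f'%(np.degrees(np.arctan2(R[1,0],R[0,0])),s['q'][5]),'T',s['wrist_torque'].round(3),'F',s['ft_force'].round(1),'w %.4f'%s['grip_width'],'p',s['position'].round(4))
E
python3 -m crank '[0,0,0,0,0,0,30,0,0,0,0,0,0,30]' 45 >/dev/null; python3 st.py; python3 -m crank '[0,0,-0.1,0,0,0,30,0,0,-0.1,0,0,0,30,0,0,-0.1,0,0,0,30,0,0,-0.1,0,0,0,30]'>/dev/null; python3 st.py;python3 -m crank '[0,0,-0.1,0,0,0,30,0,0,-0.1,0,0,0,30,0,0,-0.1,0,0,0,30,0,0,-0.1,0,0,-0.0001,30]'>/dev/null; python3 st.py; python3 -m crank '[0,0,-0.1,0,0,0,30,0,0,-0.1,0,0,0,30,0,0,-0.1,0,0,0,30,0,0,-0.1,0,0,0,30]'>/dev/null; python3 st.py
```

```text
yaw 102.56 q6 -111.3 T [0.323 0.3   0.018] F [-1.4  1.2  7.3] w 0.0331 p [0.5711 0.031  0.0594]
yaw 79.43 q6 -88.2 T [-0.055  0.236  0.154] F [-1.7 -0.3  6.8] w 0.0329 p [0.5711 0.0307 0.0594]
yaw 56.51 q6 -65.3 T [-0.284  0.481  0.09 ] F [-2.7 -1.9  7.5] w 0.0327 p [0.571  0.0304 0.0593]
yaw 33.60 q6 -42.3 T [-0.478  0.59   0.113] F [-3.3 -3.   7. ] w 0.0332 p [0.5708 0.0302 0.0593]
```

Turning torque is about 0.11 N m with small lateral forces. I'll continue.

```bash
python3 -m crank '[0,0,-0.1,0,0,0,30,0,0,-0.1,0,0,0,30,0,0,-0.1,0,0,0,30,0,0,-0.1,0,0,-0.0001,30,0,0,-0.1,0,0,0,30,0,0,-0.1,0,0,0,30,0,0,-0.1,0,0,0,30,0,0,-0.1,0,0,-0.0001,30]'>/dev/null; python3 st.py;python3 -m crank '[0,0,-0.1,0,0,0,30,0,0,-0.1,0,0,0,30,0,0,-0.1,0,0,0,30,0,0,-0.1,0,0,0,30,0,0,-0.1,0,0,-0.0001,30,0,0,-0.1,0,0,0,30,0,0,-0.1,0,0,0,30,0,0,-0.1,0,0,0,30]'>/dev/null; python3 st.py; for i in 1 2 3 4 ; do python3 -m crank '[0,0,-0.05,0,0,0,30,0,0,-0.05,0,0,0,30]'>/dev/null; python3 st.py; done
```

```text
yaw -12.24 q6 3.5 T [-0.566  1.005  0.149] F [-6.6 -3.9 10.2] w 0.0327 p [0.5703 0.0301 0.0592]
yaw -58.07 q6 49.3 T [-0.286  1.303  0.156] F [-7.1 -3.  11.1] w 0.0330 p [0.5698 0.0305 0.059 ]
yaw -63.69 q6 54.9 T [-0.221  1.323  0.136] F [-7.8 -1.9 11.4] w 0.0330 p [0.5698 0.0305 0.059 ]
yaw -69.42 q6 60.7 T [-0.202  1.298  0.079] F [-7.4 -2.4 10.4] w 0.0328 p [0.5698 0.0306 0.059 ]
yaw -75.14 q6 66.4 T [-0.158  1.323  0.094] F [-7.9 -1.5 10.4] w 0.0333 p [0.5697 0.0306 0.059 ]
yaw -80.87 q6 72.1 T [-0.059  1.259  0.137] F [-7.6 -0.4 10.2] w 0.0329 p [0.5697 0.0307 0.059 ]
```

```bash
for i in 1 2 3 4 5 6 ; do python3 -m crank '[0,0,-0.04,0,0,0,30,0,0,-0.04,0,0,0,30]'>/dev/null; python3 st.py; done
```

```text
yaw -85.43 q6 76.7 T [-0.021  1.304  0.166] F [-8.3 -0.5 10.7] w 0.0333 p [0.5697 0.0308 0.059 ]
yaw -90.00 q6 81.3 T [0.074 1.27  0.633] F [-7.9 -0.  11.6] w 0.0331 p [0.5697 0.0308 0.059 ]
yaw -94.52 q6 85.8 T [0.01  0.574 1.259] F [-3.2  0.2  8. ] w 0.0333 p [0.5706 0.0308 0.059 ]
yaw -99.15 q6 90.4 T [-0.164 -0.497  0.594] F [ 3.1 -0.3  3.6] w 0.0331 p [0.5721 0.0305 0.059 ]
yaw -103.73 q6 95.0 T [-0.448 -1.237  0.586] F [ 6.5 -2.3 -2.8] w 0.0330 p [0.5733 0.03   0.0591]
yaw -108.31 q6 99.6 T [-0.896 -1.921  0.85 ] F [11.2 -5.  -3.5] w 0.0328 p [0.5743 0.0295 0.0592]
```

The torque rose sharply at yaw ≈ −90°, so the cylinder is bottomed (predicted −92°). After that the pads slipped and the grip went off-centre. I'll release, recentre on the axis (about 0.5704, 0.0308) and regrip.

```bash
python3 -m crank '[0,0,0,0,0,0,50,0,0,0,0,0,0,58,0,0,0,0,0,0,58,0,0,0,0,0,0,58]' >/dev/null; python3 st.py
```

```text
yaw -108.27 q6 99.5 T [-0.007  0.005 -0.013] F [-0.4 -0.1  0.5] w 0.0496 p [0.5707 0.0309 0.0583]
```

```bash
python3 -m crank '[0,0,0,-0.0007,0,0,58,0,0,0,0,0,0,58]' >/dev/null; python3 st.py;  python3 -m crank '[0,0,0,0,0,0,43,0,0,0,0,0,0,40,0,0,0,0,0,0,35,0,0,0,0,0,0,30,0,0,0,0,0,0,30,0,0,0,0,0,0,30,0,0,0,0,0,0,30]' 45 >/dev/null; python3 st.py; for i in 1 2 3; do python3 -m crank '[0,0,-0.02,0,0,0,30,0,0,0,0,0,0,30]' >/dev/null; python3 st.py; done
```

```text
yaw -108.28 q6 99.5 T [-0.021 -0.02   0.003] F [ 0.5 -0.4  0.1] w 0.0493 p [0.5701 0.0309 0.0584]
yaw -108.29 q6 99.5 T [ 0.022  0.36  -0.027] F [-2.8  1.1  5.1] w 0.0329 p [0.5703 0.0308 0.0587]
yaw -109.40 q6 100.6 T [0.087 0.322 0.463] F [-0.8 -0.   4.4] w 0.0332 p [0.5702 0.0309 0.0587]
yaw -110.48 q6 101.7 T [0.022 0.35  0.954] F [-2.   0.9  6.3] w 0.0331 p [0.5702 0.0309 0.0587]
yaw -111.76 q6 103.0 T [-0.35  -0.385  0.133] F [ 3.3 -1.7  3.2] w 0.0328 p [0.571  0.0305 0.0587]
```

A bottom check with the fresh grip made the torque shoot up at once, so the cylinder is at its stop (reference yaw ≈ −111.5°). Backing off a quarter turn to a measured yaw of about −21.3°.

```bash
python3 -m crank '[0,0,0.1,0,0,0,30,0,0,0.1,0,0,0,30,0,0,0.1,0,0,0,30,0,0,0.1,0,0,0,30,0,0,0.1,0,0,0,30,0,0,0.1,0,0,0,30,0,0,0.1,0,0,0,30,0,0,0.1,0,0,0.0001,30]' >/dev/null; python3 st.py;  python3 -m crank '[0,0,0.1,0,0,0,30,0,0,0.1,0,0,0,30,0,0,0.1,0,0,0,30,0,0,0.1,0,0,0.0001,30,0,0,0.1,0,0,0,30,0,0,0.1,0,0,0,30,0,0,0.08,0,0,0,30,0,0,0.08,0,0,0,30,0,0,0,0,0,0,30]' >/dev/null; python3 st.py
python3 - <<'E'
from rig import *
import cv2
a=get_image("scene")["frame"][205:275,290:385,::-1];a=cv2.resize(a,None,fx=8,fy=8,interpolation=3);cv2.imwrite("pics/f.png",cv2.convertScaleAbs(a,alpha=1.5))
E
```

```text
yaw -65.70 q6 56.9 T [ 0.258 -0.469 -0.137] F [2.2 3.1 2.9] w 0.0328 p [0.571  0.0311 0.0588]
yaw -22.32 q6 13.5 T [ 0.851 -0.338  0.083] F [1.9 5.4 4.3] w 0.0330 p [0.5706 0.0315 0.0589]
```

View pics/f.png

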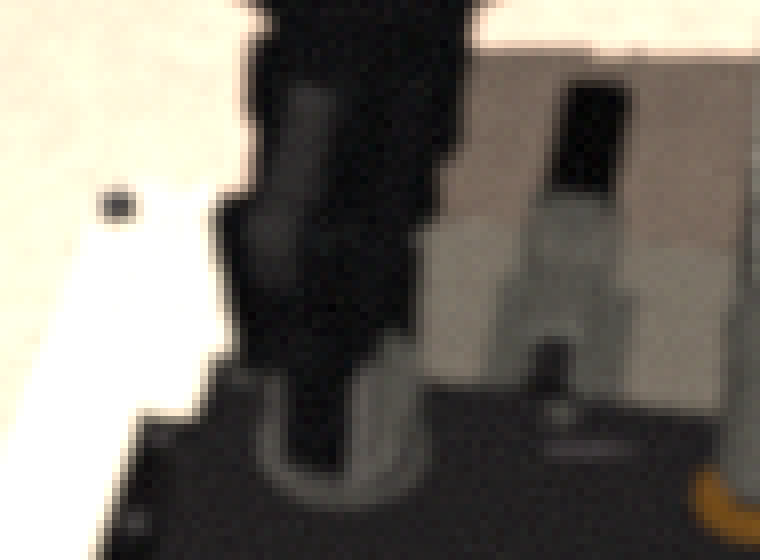

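The hand hides the plug in this view, with one finger at (318,420) across the head. Measured rotation back from the stop is 89.4°, with a small residual wind-up, so I'll add a touch and settle.

```bash
python3 -m crank '[0,0,0.02,0,0,0,30,0,0,0,0,0,0,30,0,0,0,0,0,0,30,0,0,0,0,0,0,30]'; python3 st.py
python3 - <<'E'
from rig import *
import cv2
a=get_image("scene")["frame"][180:330,120:600,::-1];cv2.imwrite("pics/end.png",cv2.resize(a,(800,250)))
E
```

```text
time_s: 20.1
position: [0.5706, 0.0315, 0.0589]
tool_rot: [[0.931, -0.364, 0.001], [-0.364, -0.931, 0.001], [0.001, -0.002, -1.0]]
ft_force: [1.3, 4.8, 5.4]
grip_width: 0.0332
yaw -21.35 q6 12.6 T [ 0.89  -0.277 -0.007] F [1.3 4.8 5.4] w 0.0332 p [0.5706 0.0315 0.0589]
```

View pics/end.png

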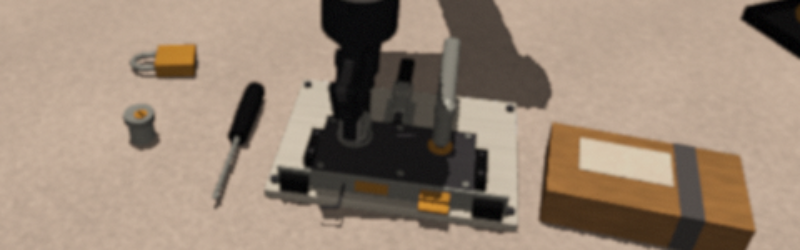

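The latch is out, the lever (450,70) is at rest, the bystanders haven't moved, and the head is gripped with residual torque near zero and about 90.1° of back-off. Handing in.

```bash
python3 -c "
from rig import *
print(close_job())"
```

```text
the job is handed in; nothing more can be done
None
```

I proved the latch, screwed the cylinder in until it bottomed, and backed it off a quarter turn. I then handed the job in at about 20 s with both fingers still gripping it.

- **Lever:** I pushed it with shut fingers until the motion stalled and the force rose from 11 to 32 N. Then I rode it back, and the pictures show the bar at rest and the latch bolt out again.
- **Bottoming:** The torque jumped after about 192° of turning; the first pictures had suggested about 195°. The pads then slipped roughly 18° against the stop, so I opened, recentred and regripped. A second clockwise push raised the torque at once, confirming the cylinder was at the bottom.
- **Back-off:** The gripper turned back about 90.1° from the stop, allowing for wind-up in the grip. At the end the turning torque was about 0 and the side force about 5 N.
- **Bystanders:** The carton, screwdriver, padlock and spare cylinder showed no movement in the last picture.

**Not confirmed or disagreeing:**
- The hand hid the key slot at the end, so its alignment rests on measured rotation and torque, not on a picture.
- The grip width read about 33 mm on a 35 mm head. I put this down to pad give, but did not check it.

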